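Zero the plating meter and hold its probe on a brass clasp plate

TASK

Check the plating on the brass clasp plate: take the orange probe out of its wooden holder and, with the probe's tip, press the meter's sunken yellow zero button fully down. Then set the tip gently on the middle of the red ring on the sloping plate, with the probe square to the plate's face and its sprung tip pushed about half-way in, and finish while still holding it there. Leave the thread spool, the tin and the hammer where they are.

Things in the scene. Friction and masses are not known exactly. Their poses are not given: they have to be found in the camera images.
- probe_grip (a point): Centre of the probe's orange square grip, 24 x 24 mm across, 65 mm tall, with a black cap 4 mm high on its end. z runs along the probe from tip to cap (up while in the holder), x and y are square to the flat sides. Below the grip a black collar, 34 mm across, 5 mm thick, underside 37.5 mm from this point, then a steel barrel 18 mm across, 40 mm long. 0.13 kg. Starts 97.5 mm above the bench.
- probe_tip (a point): The centre of the flat end of the probe's sprung steel tip, 6 mm across, sticking 12 mm out of the barrel: 89.5 mm below probe_grip along the probe's axis when not pressed. Same axes as the probe.
- plunger (a joint): How far the probe's sprung tip is pushed into the probe, in m: 0 out, 0.008 fully in. It starts to give at about 1.5 N and needs about 0.5 N more per mm (3.5 N half-way in, 5.5 N fully in).
- holder: Wooden block 70 x 70 mm, 60 mm tall, fixed to the bench, on a 90 x 90 mm foot, with an upright 22 mm hole in the middle where the probe stands upright, its collar resting on the top: lift it straight up at least 55 mm to clear the hole. Origin at the centre of its underside.
- meter: Grey and black meter, 130 mm (its x) by 90 mm (its y) by 40 mm tall, flat on the bench and fixed, with a pale green screen on its +x half and the zero button on its -x half. Origin at the centre of its underside.
- zero_top (a point): The centre of the top of the yellow zero button, 15 mm across, sunk 5 mm below the meter's top face in a round well 18 mm across with a thin white rim; 35 mm from the meter's centre towards its -x side and 35 mm above the bench when out. It is pressed straight down.
- zero (a joint): How far the zero button is pressed, in m: 0 out, 0.003 fully down. It springs back. Starts to give at about 0.8 N, fully down at about 2.5 N.
- rest: Wooden sloping rest fixed to the bench, foot 110 mm (its x) by 100 mm (its y), up to 75 mm tall, carrying the fixed brass clasp plate. Origin at the centre of its underside. The slope is 18 degrees, low towards the rest's -x side.
- mark (a point): The centre of a red ring, 20 mm across with a small red dot in its middle, on the face of the brass clasp plate (66 x 60 mm). The point lies on the face, 58 mm above the bench, over the rest's centre. Its z is square to the face, pointing out: 18 degrees from upright, leaning towards the rest's -x side.
- spool_mid (a point): Wooden thread spool standing on the bench, 42 mm across and 52 mm tall; bystander. The point is its centre.
- tin_mid (a point): Round aluminium wax tin, 64 mm across and 34 mm tall; bystander. The point is its centre.
- hammer: Hammer 260 mm long lying on the bench; bystander. Its x runs from handle to head.
Things that resemble listed ones, but are neither listed nor needed, are in the scene too. Leave any purple or turquoise look-alike of the part that bears probe_grip alone. Leave any blue look-alike of the rest alone.

How it is judged:
On the way, in this order (a step that is already met when the one before it is completed fails the run):
1. the zero button is pressed fully down with the probe (value of joint zero above 0.0024 m and contact force between probe and zero above 0.3 N), for 0.1 s.
2. the probe's tip rests on the middle of the red ring, square to the face, its sprung tip part-way in (distance between probe_tip and mark below 0.005 m and angle between the z axis of probe_grip and the z axis of mark, either way round below 0.13 rad and value of joint plunger between 0.0015 and 0.0065 m and contact force between probe and rest between 1 and 8 N and contact force between the fingers and probe above 2 N), for 0.3 s.
At the end, for the whole second after the job is handed in: Probe still gripped and at rest, tip within 5 mm of the ring's centre, axis within 7 degrees of square to the face, sprung tip in by 1.5 to 6.5 mm, 1 to 8 N on the plate; zero button out again; spool, tin and hammer within 20 mm of where they were (all of step 2 and linear speed of probe below 0.01 m/s and value of joint zero below 0.001 m and distance of each of spool_mid, tin_mid, hammer from where it was at the start of the episode below 0.02 m); the arm keeps its last pose, push and grip.
It fails at once if the plate or its rest is pushed with the probe by more than 15 N (contact force between probe and rest above 15 N).
It fails at once if the spool is moved by more than 20 mm (distance of spool_mid from where it was at the start of the episode above 0.02 m).
It fails at once if the tin is moved by more than 20 mm (distance of tin_mid from where it was at the start of the episode above 0.02 m).
It fails at once if the hammer is moved by more than 20 mm (distance of hammer from where it was at the start of the episode above 0.02 m).
It also fails if it takes over 58 s, if anything falls off the work surface, if the arm or the gripper's body presses on something with over 40 N, if the wrist force passes 120 N, or if a joint passes its speed limit or range.

ROBOT

A 6-joint arm with a two-finger parallel gripper is mounted at the origin on the work surface. World frame = base frame: x ahead of the robot, y to its left, z up, the work surface at z = 0. Lengths are in m, angles in rad, forces in N, time in s.
With the tool pointing down it reaches from about 0.325 to 0.9 m from the base axis. Payload 6.1 kg.
Tool frame: the origin (TCP) lies between the finger pads; the fingertips stand 8 mm ahead of it and the grasp point (between the pads) lies 11 mm behind it; x points along the fingers, z is the direction in which the jaws open and shut, and the axes are right-handed (so a half turn about x gives the same grasp; the last joint's range is limited). The gripper opens to 87 mm and grips with 3 to 60 N. Pads are 19 mm wide; open, the fingers measure 117 mm over their backs; the gripper's body (75 mm by 190 mm) begins 51 mm behind the grasp point.
Start: joints at [1.131, 0.22, 1.526, -0, 1.395, -0.126], TCP at [0.193, 0.594, 0.231] pointing down, gripper open.
Joint ranges: [-2.98, 2.98], [-0.91, 2.08], [0.09, 2.57], [-1.24, 4.39], [0.2, 2.65], [-2.68, 2.68]. Speed limits (rad/s): [2.57, 2.57, 3.01, 3.14, 3.14, 3.14].

INTERFACE

Orientations are given as a rotation vector (axis times angle).
In Python, from rig import sensors, cams, workorder gives the robot as it stands. The module is installed in compiled form; this text tells all that it offers.
- The arm moves only by the tool arm_command, never from a script. Its argument "motion" is a list of rows, each a list of 5 numbers: the opening, from -1 (shut) to 1 (fully open), then the shift along the tool's x, y, z in mm, then the turn about the tool's x in rad. A call has 1 to 20 rows; each row shifts and turns the commanded pose from where the row before left it, along the tool's axes as they then stand; what a row does not reach is not made up. A row lasts 1/10 s, in which the tool goes at most 50 mm and 8.59 degrees, less where a joint would pass 70% of its speed; a pose out of reach is approached as far as the arm can. A call is refused whole if a number of a shift passes 50 or a number of a turn 0.15, either way. A call with a gripper value outside its range is refused whole. The fingers move at their own pace and stop on an object; the grip force is fixed at half the most. Time passes only in rows, so rows that do not move let the fingers close. It gives the time, the measured TCP pose, the force and the opening at its end, in the units of the state.
- sensors.observe(): the state, without advancing time (a new reading comes with each control period).
- cams.read_camera(name): name is "scene" or "top" or "wrist"; returns (picture, depth): 420x560x3 uint8, red, green, blue; 420x560 float32, m along the optical axis (not along the pixel's ray), 0 where there is no reading.
- cams.get_calibration(name): a dict with "vertical_fov" (degrees; the focal length in pixels is half the picture's height over the tangent of half this angle, whatever the lens; pixels are square), "cx", "cy" (the principal point, pixels), "D" ([k1, k2, p1, p2, k3] as OpenCV has them; the pictures are not rectified), "world_to_cam" (4x4, takes a point from world to camera coordinates); the wrist camera has in their place "tool_from_camera" (4x4, takes a point from camera to tool coordinates, whose origin is the TCP and whose axes are the tool frame's). Camera axes: x right, y down, z forward; pixel columns grow to the right and rows downward; lengths in m; the calibration is good to about 2 mm. A picture is of the moment at which its call begins: read the wrist's pose just before it. get_calibration takes no time and is no camera call.
- workorder.finish_job(): hands the job in, once; it reports no verdict.
The state is a dict: "clock": time; "q": joint angles; "joint_velocities": joint speeds; "tau": joint torques, N m; "eef_pos": TCP position; "tool_rot": TCP orientation; "contact_force": force on the tool from outside, world axes, zero at the start; "wrist_torque": the same for the moment, N m; "finger_gap": finger opening in m.
Only numpy, scipy, OpenCV 4.12 (cv2) and the standard library are available. Lean on these libraries where they do the work, as an engineer would, in place of code of your own. Each camera call takes 0.05 s, during which the arm holds its last target. There are 200 camera calls.

## Working session

There is one attempt and no reset: what is moved stays moved. The work goes in short steps, Python scripts to look and compute and a tool call to move; the robot and the scene stay as the last step left them, time stands still between calls to the robot, and variables do not carry over. Pictures are saved under pics/ and viewed, about 8 in all and at most 12, crops included, and the job is handed in when it is done.

Besides the shell and the picture viewer there is one more tool, called after ">>>" as name(argument=value, ...) on one line, values as JSON. arm_command: Moves the arm, as the interface text tells. Its arguments: {"type":"object","properties":{"motion":{"type":"array"}},"required":["motion"]}

```bash
mkdir -p pics
cat > h.py <<'E'
import numpy as np, cv2
from rig import sensors, cams, workorder
from scipy.spatial.transform import Rotation as R
def shot(n):
    s=sensors.observe(); im,d=cams.read_camera(n); c=cams.get_calibration(n)
    f=im.shape[0]/2/np.tan(np.radians(c["vertical_fov"])/2)
    K=np.array([[f,0,c["cx"]],[0,f,c["cy"]],[0,0,1]]); D=np.array(c["D"],float)
    if n=="wrist":
        T=np.eye(4);T[:3,:3]=R.from_rotvec(s["tool_rot"]).as_matrix();T[:3,3]=s["eef_pos"]
        T=T@np.array(c["tool_from_camera"])
    else: T=np.linalg.inv(np.array(c["world_to_cam"]))
    return im,d,K,D,T
def rays(px,K,D,T):
    p=cv2.undistortPoints(np.array(px,float).reshape(-1,1,2),K,D).reshape(-1,2)
    return np.c_[p,np.ones(len(p))]@T[:3,:3].T, T[:3,3]
def onz(px,z,K,D,T):
    r,o=rays(px,K,D,T); return o+r*((z-o[2])/r[:,2])[:,None]
def bydepth(px,d,K,D,T):
    r,o=rays(px,K,D,T); q=np.array(px).astype(int); return o+r*d[q[:,1],q[:,0]][:,None]
E
python3 - <<'E'
from h import *
a=shot("top");b=shot("scene")
np.savez("s0.npz",top=a[0],topd=a[1],sc=b[0],scd=b[1])
for n,x in(("top",a),("scene",b)):
    cv2.imwrite(f"pics/{n}0.png",cv2.cvtColor(x[0],cv2.COLOR_RGB2BGR)); print(n,x[2][0,0],x[3],x[4].round(3).tolist())
print(sensors.observe())
E
```

```text
top 415.3444028906729 [-0.0648761  0.         0.         0.         0.       ] [[0.006, -0.993, 0.114, 0.47], [-1.0, -0.008, -0.022, 0.02], [0.022, -0.114, -0.993, 1.01], [0.0, 0.0, 0.0, 1.0]]
scene 445.03470663375447 [-0.0298127  0.         0.         0.         0.       ] [[0.409, 0.569, -0.713, 1.192], [0.913, -0.26, 0.316, -0.277], [-0.005, -0.78, -0.626, 0.654], [0.0, 0.0, 0.0, 1.0]]
{'clock': 0.1, 'q': array([ 1.13087812e+00,  2.21149964e-01,  1.52748685e+00, -3.15379951e-06,
        1.39474528e+00, -1.26094153e-01]), 'joint_velocities': array([ 0.0003244 ,  0.00013174, -0.00280417,  0.00019333, -0.00148194,
        0.00023885]), 'tau': array([ 1.69045481e-03, -4.95944560e+01, -3.88521445e+01,  7.01275840e-02,
        5.14767179e-02, -2.14780965e-05]), 'eef_pos': array([0.19269909, 0.59396809, 0.22955021]), 'tool_rot': array([-0.97592419,  1.34308341,  0.97449041]), 'contact_force': array([ 0.56856521,  0.62286781, -0.13689632]), 'wrist_torque': array([ 0.01353989, -0.01118537,  0.06698437]), 'finger_gap': 0.08683573316750011}
```

View pics/top0.png

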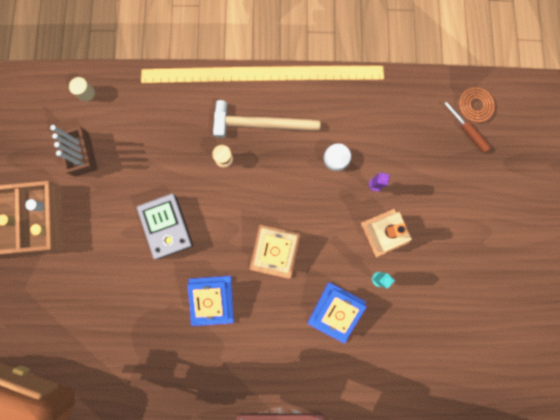

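View pics/scene0.png

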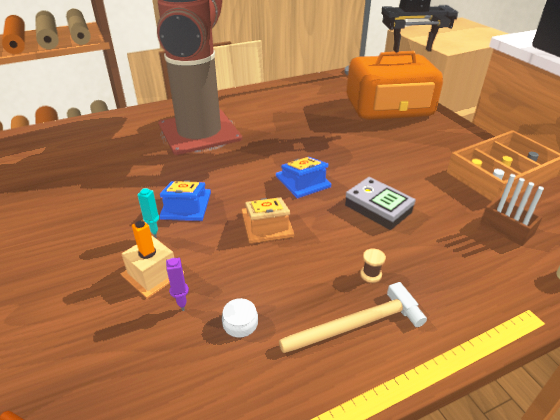

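Candidates in the top picture:
- **Probe:** orange in the holder (390,230). The look-alikes are purple (379,182) and turquoise (383,280).
- **Rest:** wooden (275,251). The look-alikes are blue (210,302) and (337,314).
- **Meter:** (164,226), with the button at about (168,240).

I choose the orange probe and the wooden rest. Next I'll measure and check the choice in a close crop.

Run:
```python
from h import *
a=shot("top");b=shot("scene");s=sensors.observe()
print("toolR",R.from_rotvec(s["tool_rot"]).as_matrix().round(3).tolist())
def blobs(x,lo,hi,box,amin=8):
    hsv=cv2.cvtColor(x[0],cv2.COLOR_RGB2HSV); m=cv2.inRange(hsv,lo,hi)
    k=np.zeros_like(m);x0,y0,x1,y1=box;k[y0:y1,x0:x1]=1;m*=k
    n,l,st,c=cv2.connectedComponentsWithStats(m)
    return [(c[i].round(1),st[i].tolist(),l==i) for i in range(1,n) if st[i][4]>=amin]
for nm,x,box in(("top",a,(360,200,420,260)),("scene",b,(120,210,170,270))):
    for c,st,m in blobs(x,(5,220,120),(15,255,255),box,15): print("orange",nm,c,st)
for c,st,m in blobs(a,(20,100,120),(35,255,255),(135,190,195,262),4): print("yel",c,st,onz([c],.035,*a[2:])[0].round(4))
for c,st,m in blobs(a,(0,120,80),(12,255,255),(245,220,305,280),4): print("red",c,st,onz([c],.058,*a[2:])[0].round(4))
print("colors ring",a[0][251,266:286].tolist())
for nm,px in(("orange",(391,231)),("purple",(379,182)),("turq",(383,280)),("tin",(337,156)),("spool",(222,156)),("hammerhead",(220,118)),("holderTop",(378,240))):
    print(nm,bydepth([px],a[1],*a[2:])[0].round(3))
def crop(x,x0,y0,w,h,k): return cv2.resize(x[0][y0:y0+h,x0:x0+w],None,fx=k,fy=k,interpolation=cv2.INTER_CUBIC)
o=np.hstack([crop(a,355,165,65,130,4),crop(b,110,175,110,130,4)])
cv2.imwrite("pics/c1.png",cv2.cvtColor(o,cv2.COLOR_RGB2BGR)); print(o.shape)
```

```text
toolR [[-0.001, -0.951, 0.309], [-0.001, 0.309, 0.951], [-1.0, 0.0, -0.001]]
yel [167.8 239.9] [166, 237, 5, 6, 24] [0.5068 0.2655 0.035 ]
red [272.8 247.2] [245, 220, 60, 60, 1556] [0.4912 0.0195 0.058 ]
colors ring [[196, 158, 104], [239, 211, 133], [246, 226, 146], [246, 219, 140], [245, 187, 120], [245, 198, 126], [246, 226, 144], [247, 233, 152], [247, 227, 148], [247, 223, 143], [247, 230, 150], [247, 228, 149], [246, 210, 133], [246, 186, 121], [246, 210, 131], [247, 233, 152], [247, 237, 160], [247, 238, 161], [247, 238, 161], [247, 238, 159]]
orange [0.47 0.02 1.01]
purple [ 0.633 -0.212  0.12 ]
turq [ 0.421 -0.216  0.122]
tin [ 0.712 -0.134  0.034]
spool [0.705 0.141 0.05 ]
hammerhead [0.806 0.151 0.026]
holderTop [ 0.509 -0.224  0.053]
(520, 700, 3)
```

View pics/c1.png

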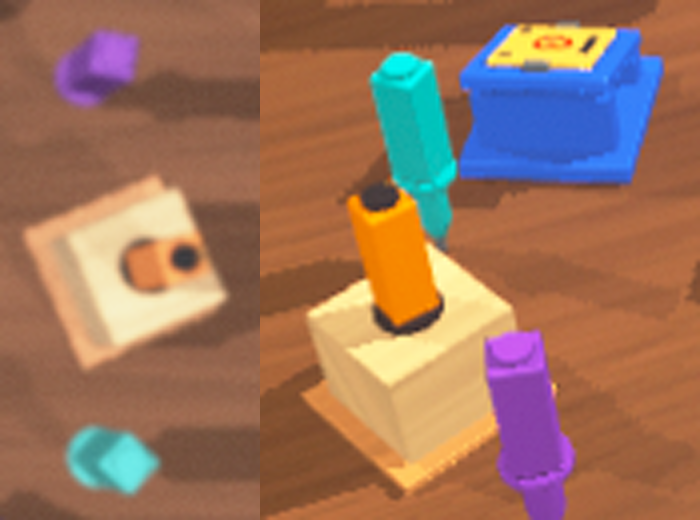

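The crop shows the orange probe in the wooden holder, cap centre at about top pixel (401,229). The purple and turquoise ones stand free on either side. I'll work out targets and where the wrist camera sits.

Run:
```python
from h import *
a=shot("top")
print("cap",onz([(401,229.2)],.134,*a[2:])[0].round(4))
print("ring",onz([(275.5,251.5)],.058,*a[2:])[0].round(4))
print("meter",onz([(164,226)],.04,*a[2:])[0].round(4))
c=np.array([[175,190],[226,297],[112,347],[62,240]])/4+[355,165]
P=onz(c,.06,*a[2:]);print("holder",P.round(3).tolist(),P.mean(0).round(4))
c=cams.get_calibration("wrist");print(np.round(c["tool_from_camera"],3).tolist(),c["vertical_fov"])
```

```text
cap [ 0.5291 -0.2539  0.134 ]
ring [0.4814 0.0133 0.058 ]
meter [0.539  0.2743 0.04  ]
holder [[0.573, -0.273, 0.06], [0.511, -0.301, 0.06], [0.482, -0.234, 0.06], [0.543, -0.206, 0.06]] [ 0.5272 -0.2533  0.06  ]
[[0.0, -0.296, 0.955, -0.154], [0.0, -0.955, -0.296, 0.082], [1.0, 0.0, -0.0, 0.001], [0.0, 0.0, 0.0, 1.0]] 59.39783847158145
```

>>> arm_command(motion=[[1,0,-20,-10,0],[1,0,-40,-20,0],[1,0,-42,-20,0],[1,0,-42,-20,0],[1,0,-42,-20,0],[1,0,-42,-20,0],[1,0,-42,-20,0],[1,0,-42,-20,0],[1,0,-42,-20,0],[1,0,-42,-20,0],[1,0,-16,0,0],[1,0,0,0,0],[1,0,0,0,0]])

```text
clock: 1.55
eef_pos: [0.5255, 0.2871, 0.2302]
tool_rot: [-0.974, 1.342, 0.976]
contact_force: [0.3, -0.3, 0.4]
finger_gap: 0.087
```

Run:
```python
from h import *
a=shot("wrist");np.save("w1.npy",a[0])
cv2.imwrite("pics/w1.png",cv2.cvtColor(a[0],cv2.COLOR_RGB2BGR))
hsv=cv2.cvtColor(a[0],cv2.COLOR_RGB2HSV);m=cv2.inRange(hsv,(20,110,120),(35,255,255))
n,l,st,c=cv2.connectedComponentsWithStats(m)
for i in range(1,n):
    if st[i][4]>80: print(c[i].round(1),st[i].tolist(),onz([c[i]],.035,*a[2:])[0].round(4))
print(sensors.observe()["eef_pos"])
```

```text
[89.9 57.1] [52, 10, 78, 94, 3623] [0.3618 0.1584 0.035 ]
[88.1 55.3] [81, 47, 16, 18, 209] [0.3598 0.1574 0.035 ]
[252. 168.] [245, 161, 15, 15, 188] [0.5066 0.2661 0.035 ]
[ 19.9 228.1] [0, 193, 41, 69, 1972] [0.4894 0.0088 0.035 ]
[  8.8 228. ] [2, 221, 14, 15, 158] [ 0.4853 -0.0038  0.035 ]
[ 86.3 313.9] [74, 284, 30, 60, 893] [0.6056 0.0312 0.035 ]
[474.5 314.5] [457, 286, 29, 58, 798] [0.7423 0.4501 0.035 ]
[400.2 370. ] [252, 352, 308, 32, 4338] [0.7902 0.353  0.035 ]
[0.52512121 0.28751897 0.23023681]
```

View pics/w1.png

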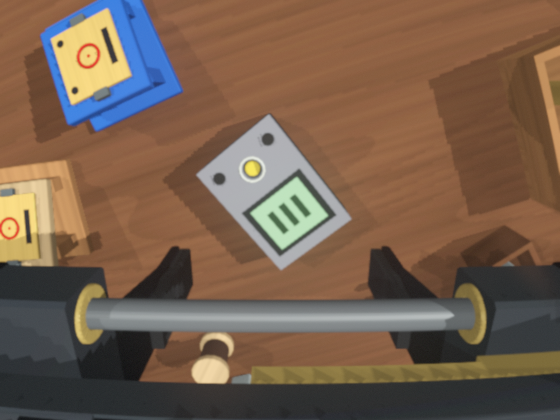

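The view shows the meter with its yellow button at (252,168), which gives (0.5066, 0.2661), in agreement with the top view. Next I'll go over the wooden rest.

>>> arm_command(motion=[[1,0,-3,-20,0],[1,0,-7,-45,0],[1,0,-7,-45,0],[1,0,-7,-45,0],[1,0,-7,-45,0],[1,0,-7,-45,0],[1,0,-2,-23,0],[1,0,0,0,0],[1,0,0,0,0]])

```text
clock: 2.5
eef_pos: [0.4812, 0.0205, 0.2308]
tool_rot: [-0.975, 1.34, 0.975]
contact_force: [-0.0, 0.3, 0.4]
finger_gap: 0.0868
```

Run:
```python
from h import *
a=shot("wrist");np.save("w2.npy",a[0])
I=a[0].astype(int)
hsv=cv2.cvtColor(a[0],cv2.COLOR_RGB2HSV);m=(((hsv[...,0]<8)|(hsv[...,0]>172))&(hsv[...,1]>140)&(hsv[...,2]>150)).astype(np.uint8)
n,l,st,c=cv2.connectedComponentsWithStats(m)
for i in range(1,n):
    if st[i][4]>4: print(c[i].round(1),st[i].tolist(),onz([c[i]],.058,*a[2:])[0].round(4))
print(sensors.observe()["eef_pos"])
# plate normal by depth around ring
pts=[(u,v) for i in range(1,n) if st[i][4]>60 for u in range(st[i][0]-20,st[i][0]+st[i][2]+20,3) for v in range(st[i][1]-20,st[i][1]+st[i][3]+20,3)]
if pts:
    P=bydepth(pts,a[1],*a[2:]);P=P[(P[:,2]>.03)&(P[:,2]<.09)]
    for _ in range(5):
        q=P.mean(0);nn=np.linalg.svd(P-q)[2][2];nn*=np.sign(nn[2]);P=P[abs((P-q)@nn)<.003]
    print(len(P),"normal",nn.round(3),"tilt",np.degrees(np.arccos(nn[2])),"yaw",np.degrees(np.arctan2(nn[1],nn[0])),q.round(4))
cv2.imwrite("pics/w2.png",cv2.cvtColor(a[0],cv2.COLOR_RGB2BGR))
```

```text
[404.8   8.6] [393, 0, 26, 15, 91] [0.3704 0.1659 0.058 ]
[64.9 88.2] [53, 77, 24, 23, 110] [ 0.3393 -0.1307  0.058 ]
[279.4 178.7] [273, 177, 13, 7, 14] [0.4758 0.0231 0.058 ]
[267.4 181. ] [265, 178, 7, 8, 10] [0.4745 0.0121 0.058 ]
[284.8 191. ] [281, 185, 6, 13, 13] [0.4884 0.0243 0.058 ]
[270. 197.] [267, 195, 7, 4, 7] [0.4896 0.0096 0.058 ]
[0.48136712 0.02091541 0.23070761]
634 normal [-0.293  0.027  0.956] tilt 17.13434161656083 yaw 174.7714289359572 [ 0.3533 -0.0131  0.0588]
```

View pics/w2.png

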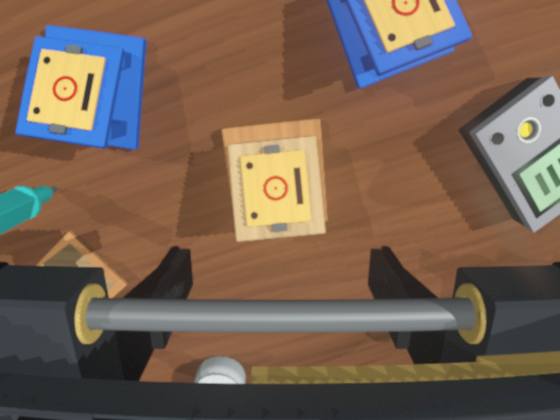

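The ring on the wooden rest is centred at about (275.5,188). Next I'll go over the holder and fit the plate normal from this view.

Run:
```python
from h import *
a=shot("wrist")
print("ring",onz([(275.5,188)],.058,*a[2:])[0].round(4))
P=bydepth([(u,v) for u in range(252,300,2) for v in range(158,216,2)],a[1],*a[2:])
for _ in range(5):
    q=P.mean(0);nn=np.linalg.svd(P-q)[2][2];nn*=np.sign(nn[2]);P=P[abs((P-q)@nn)<.003]
print(len(P),"normal",nn.round(3),"tilt",np.degrees(np.arccos(nn[2])),"yaw",np.degrees(np.arctan2(nn[1],nn[0])),q.round(4))
print("ring by depth",bydepth([(275,188)],a[1],*a[2:])[0].round(4))
# plate edge yaw from foot left/right edges at the bench-ish
g=onz([(222,129),(320,120)],.01,*a[2:]);d=g[1]-g[0];print("foot low edge dir",np.degrees(np.arctan2(d[1],d[0])))
```

```text
ring [0.4832 0.0174 0.058 ]
132 normal [-0.343 -0.037  0.938] tilt 20.20661466578114 yaw -173.90921457363365 [0.4811 0.0172 0.0571]
ring by depth [0.4831 0.017  0.0578]
foot low edge dir 77.24359597335311
```

>>> arm_command(motion=[[1,-10,-10,-20,0],[1,-10,-22,-41,0],[1,0,-22,-41,0],[1,0,-22,-41,0],[1,0,-22,-41,0],[1,0,-22,-41,0],[1,0,-10,-22,0],[1,0,0,0,0],[1,0,0,0,0]])

```text
clock: 3.5
eef_pos: [0.5294, -0.2544, 0.2499]
tool_rot: [-0.974, 1.341, 0.977]
contact_force: [0.6, 0.3, 0.5]
finger_gap: 0.0871
```

Run:
```python
from h import *
a=shot("wrist");np.savez("w3.npz",im=a[0],d=a[1],K=a[2],D=a[3],T=a[4])
print(sensors.observe()["eef_pos"])
cv2.imwrite("pics/w3.png",cv2.cvtColor(a[0],cv2.COLOR_RGB2BGR))
```

```text
[ 0.52933131 -0.25396076  0.25009087]
```

View pics/w3.png

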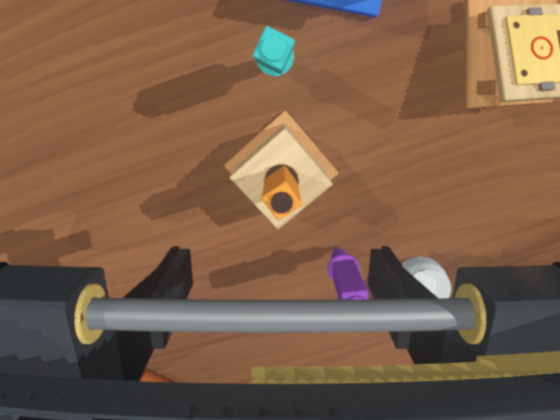

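The holder and probe are centred near (280,185), cap at (281,202). I need the grip's yaw, so I'll take one close crop and refine the plate yaw from the stored image at the same time.

Run:
```python
from h import *
z=np.load("w3.npz");im=z["im"]
A=cv2.resize(im[150:230,235:335],None,fx=4,fy=4,interpolation=cv2.INTER_CUBIC)
w=np.load("w2.npy");B=cv2.resize(w[110:250,210:340],None,fx=3,fy=3,interpolation=cv2.INTER_CUBIC)
o=np.zeros((420,800,3),np.uint8);o[:320,:400]=A;o[:420,405:795]=B
cv2.imwrite("pics/c2.png",cv2.cvtColor(o,cv2.COLOR_RGB2BGR))
```

```text
(no output)
```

View pics/c2.png

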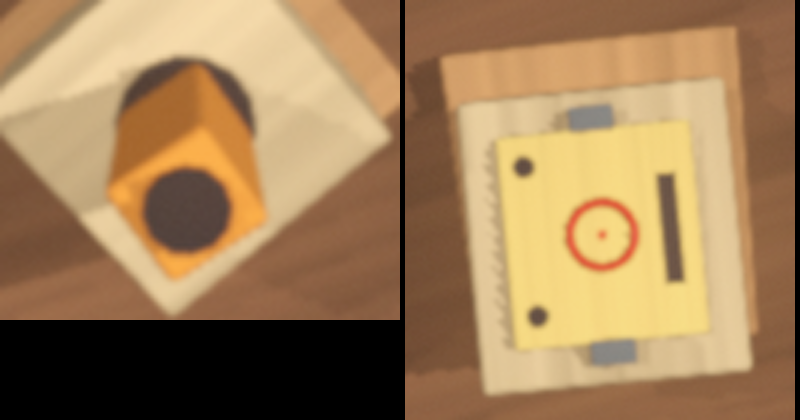

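```bash
cat >> h.py <<'E'
def ang(p,q): d=q-p; return np.degrees(np.arctan2(d[1],d[0]))
E
python3 - <<'E'
from h import *
z=np.load("w3.npz");k=(z["K"],z["D"],z["T"])
c=np.array([[203,127],[267,215],[175,280],[110,190]])/4+[235,150]
P=onz(c,.130,*k);print("grip top",P.mean(0).round(4),[round(ang(P[i],P[(i+1)%4]),1) for i in range(4)],[round(np.linalg.norm(P[i]-P[(i+1)%4])*1e3,1) for i in range(4)])
print("cap",onz([(np.array([187,210])/4+[235,150])],.134,*k)[0].round(4))
b=np.array([[0,150],[175,318],[390,136]])/4+[235,150]
Q=onz(b,.06,*k);print("holder corners left/bottom/right",Q.round(4).tolist(),ang(Q[0],Q[1]),ang(Q[1],Q[2]))
# rest from w2 : same orientation, TCP (0.4813,0.0209,0.2307)
s=sensors.observe();T=k[2].copy();T[:3,3]+=np.array([0.48137,0.02092,0.23071])-s["eef_pos"]
k2=(k[0],k[1],T)
c=np.array([[496,140],[690,120],[710,330],[515,350]],float);c=(c-[405,0])/3+[210,110]
L=onz(c[:2],.048,*k2);H=onz(c[2:],.068,*k2)
print("plate",L.round(4).tolist(),H.round(4).tolist(),ang(L[0],L[1]),ang(H[1],H[0]),ang(L[0],H[1]),ang(L[1],H[0]))
print("ring",onz([(275.7,188.3)],.058,*k2)[0].round(4), "s",s["eef_pos"],s["q"].round(3))
E
```

```text
grip top [ 0.5295 -0.2513  0.13  ] [np.float64(17.6), np.float64(-71.1), np.float64(-163.7), np.float64(107.0)] [np.float64(21.6), np.float64(22.3), np.float64(22.3), np.float64(21.9)]
cap [ 0.5295 -0.2516  0.134 ]
holder corners left/bottom/right [[0.5226, -0.2964, 0.06], [0.5767, -0.2696, 0.06], [0.5482, -0.2059, 0.06]] 26.328827724086498 114.15243811231274
plate [[0.447, -0.0054, 0.048], [0.4595, 0.0531, 0.048]] [[0.5192, 0.04, 0.068], [0.5071, -0.0185, 0.068]] 77.96388233566974 78.28867881449615 -12.361420399177645 -12.339830507485077
ring [0.4833 0.0172 0.058 ] s [ 0.52933131 -0.25396076  0.25009087] [-5.820e-01  1.190e-01  1.605e+00  1.000e-03  1.419e+00 -1.841e+00]
```

Targets:
- **Grip:** (0.5295, -0.2515), yaw about 17.5°.
- **Ring:** (0.4833, 0.0172, 0.058), with its normal leaning to azimuth 167.7°.

The tool can only turn about the vertical. So I'll press the button with the probe upright, then pivot it 18° in the jaws by pushing the barrel against the holder block. First I'll turn the jaws to azimuth 107.5°, descend and grip.

>>> arm_command(motion=[[1,0,0,0,-0.124],[1,0,0,0,-0.124],[1,0,0,0,-0.124],[1,0,0,0,-0.124],[1,0,0,0,-0.124],[1,10,-1,2,0],[1,30,0,0,0],[1,30,0,0,0],[1,30,0,0,0],[1,30,0,0,0],[1,20,0,0,0],[1,13,0,0,0],[1,0,0,0,0]])

```text
clock: 4.85
eef_pos: [0.5279, -0.2515, 0.0851]
tool_rot: [-1.427, 1.049, 1.435]
contact_force: [0.7, 0.5, -0.1]
finger_gap: 0.0869
```

>>> arm_command(motion=[[-1,0,0,0,0],[-1,0,0,0,0],[-1,0,0,0,0],[-1,0,0,0,0],[-1,0,0,0,0],[-1,0,0,0,0],[-1,0,0,0,0],[-1,0,0,0,0]])

```text
clock: 5.65
eef_pos: [0.5292, -0.2536, 0.0875]
tool_rot: [-1.431, 1.049, 1.431]
contact_force: [-0.1, 0.1, -1.2]
finger_gap: 0.031
```

>>> arm_command(motion=[[-1,0,0,0,0],[-1,0,0,0,0],[-1,0,0,0,0],[-1,0,0,0,0],[-1,0,0,0,0]])

```text
clock: 6.15
eef_pos: [0.5292, -0.2535, 0.0875]
tool_rot: [-1.431, 1.049, 1.431]
contact_force: [0.2, -0.6, -0.2]
finger_gap: 0.024
```

Gripped: the gap is 24 mm. I'll lift straight up.

>>> arm_command(motion=[[-1,-5,0,0,0],[-1,-15,0,0,0],[-1,-20,0,0,0],[-1,-20,0,0,0],[-1,-20,0,0,0],[-1,-20,0,0,0],[-1,-5,0,0,0],[-1,0,0,0,0]])

```text
clock: 6.95
eef_pos: [0.53, -0.254, 0.1943]
tool_rot: [-1.434, 1.048, 1.428]
contact_force: [0.5, 0.2, -2.1]
finger_gap: 0.0238
```

Run:
```python
from h import *
a=shot("wrist");b=shot("scene")
np.savez("w4.npz",im=a[0],d=a[1],K=a[2],D=a[3],T=a[4])
print(sensors.observe()["eef_pos"],sensors.observe()["contact_force"])
A=a[0][150:420,160:400];B=cv2.resize(b[0][130:310,70:250],None,fx=2,fy=2,interpolation=cv2.INTER_CUBIC)
A=cv2.resize(A,None,fx=1.6,fy=1.6)
o=np.zeros((440,790,3),np.uint8);o[:A.shape[0],:A.shape[1]]=A;o[:360,400:760]=B
cv2.imwrite("pics/c3.png",cv2.cvtColor(o,cv2.COLOR_RGB2BGR))
```

```text
[ 0.52881415 -0.25326481  0.19188973] [-0.20651209  0.06434888 -1.51755356]
```

View pics/c3.png

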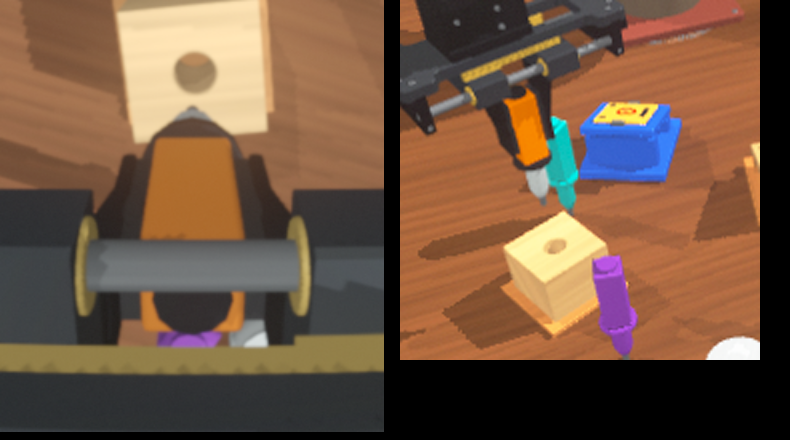

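Run:
```python
from h import *
z=np.load("w4.npz");k=(z["K"],z["D"],z["T"]);s=sensors.observe()
print("hole",onz([(195/1.6+160,72/1.6+150)],.06,*k)[0].round(4))
M=R.from_rotvec(s["tool_rot"]).as_matrix()
C=np.array(cams.get_calibration("wrist")["tool_from_camera"])
r,o=rays([(190/1.6+160,107/1.6+150),(193/1.6+160,107/1.6+150)],k[0],k[1],C)
for t in r: print("tip tool", (o+t*((.0785-o[0])/t[0])).round(4))
print("tool axes",M.round(3).tolist(), s["eef_pos"])
g=bydepth([(190/1.6+160,v/1.6+150) for v in (170,200,220)],z["d"],k[0],k[1],C);print("grip face tool",g.round(4).tolist())
```

```text
hole [ 0.5289 -0.2517  0.06  ]
tip tool [0.0785 0.0011 0.0004]
tip tool [0.0785 0.0011 0.0017]
tool axes [[-0.001, -0.953, -0.301], [0.001, -0.301, 0.953], [-1.0, 0.001, 0.001]] [ 0.52881415 -0.25326481  0.19188973]
grip face tool [[-0.0032, 0.0108, 0.0006], [-0.0213, 0.011, 0.0007], [-0.0307, 0.0107, 0.0007]]
```

The probe sits upright in the jaws, with its axis at about tool y = -1.2 mm, z = +0.5 mm. The hole lies at (0.5289, -0.2517), consistent with the earlier estimate. Moving over the zero button.

>>> arm_command(motion=[[-1,0,-5,20,0],[-1,0,-10,40,0],[-1,0,-10,40,0],[-1,0,-10,40,0],[-1,0,-10,40,0],[-1,0,-10,40,0],[-1,0,-10,40,0],[-1,0,-10,40,0],[-1,0,-10,40,0],[-1,0,-10,40,0],[-1,0,-10,40,0],[-1,0,-10,40,0],[-1,0,-10,40,0],[-1,0,-9,2,0],[-1,0,0,0,0],[-1,0,0,0,0]])

```text
clock: 8.65
eef_pos: [0.5049, 0.2649, 0.1916]
tool_rot: [-1.431, 1.051, 1.432]
contact_force: [0.1, -0.6, -0.7]
finger_gap: 0.0236
```

>>> arm_command(motion=[[-1,15,0,0,0],[-1,20,0,0,0],[-1,15,0,0,0],[-1,10,0,0,0],[-1,5,0,0,0],[-1,0,0,0,0],[-1,0,0,0,0]])

```text
clock: 9.35
eef_pos: [0.5062, 0.2656, 0.1281]
tool_rot: [-1.431, 1.048, 1.43]
contact_force: [-0.1, 0.3, -1.7]
finger_gap: 0.0239
```

Run:
```python
from h import *
s=sensors.observe();print(s["eef_pos"],s["contact_force"],s["tool_rot"])
a=shot("wrist")
print("noise",[sensors.observe()["eef_pos"].round(4).tolist() for _ in range(2)])
M=R.from_rotvec(s["tool_rot"]).as_matrix();d=np.array([.5066,.2661,.035])-s["eef_pos"];print("button in tool",(M.T@d).round(4))
A=cv2.resize(a[0][150:270,200:360],None,fx=4,fy=4,interpolation=cv2.INTER_CUBIC)
cv2.imwrite("pics/c4.png",cv2.cvtColor(A,cv2.COLOR_RGB2BGR))
```

```text
[0.50616096 0.26557386 0.12812239] [-0.09171258  0.26556797 -1.71059521] [-1.4313055   1.0477418   1.43032129]
noise [[0.5064, 0.2657, 0.1284], [0.5064, 0.2657, 0.1284]]
button in tool [ 0.0931 -0.0005  0.0004]
```

View pics/c4.png

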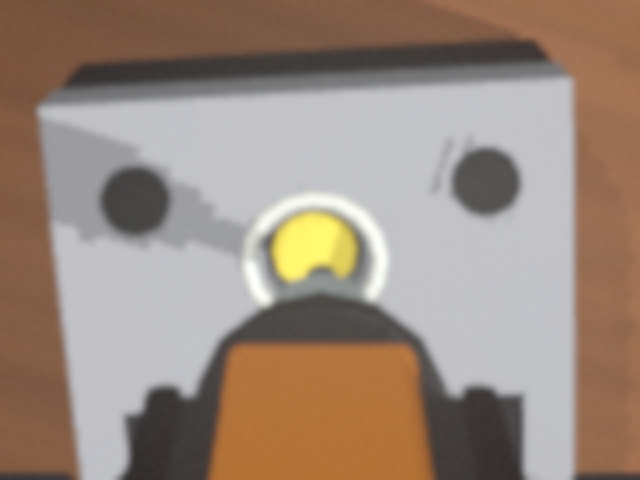

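The tip sits right over the button in its white-rimmed well, about (320,270) in the crop. Pressing down.

>>> arm_command(motion=[[-1,6,0,0,0],[-1,6,0,0,0],[-1,2,0,0,0],[-1,2,0,0,0],[-1,1,0,0,0],[-1,1,0,0,0],[-1,0,0,0,0],[-1,0,0,0,0]])

```text
clock: 10.2
eef_pos: [0.5057, 0.2655, 0.1097]
tool_rot: [-1.431, 1.048, 1.431]
contact_force: [-2.0, 0.3, 1.6]
finger_gap: 0.0235
```

>>> arm_command(motion=[[-1,1,0,0,0],[-1,1,0,0,0],[-1,0.5,0,0,0],[-1,0,0,0,0],[-1,0,0,0,0],[-1,0,0,0,0]])

```text
clock: 10.8
eef_pos: [0.5058, 0.2656, 0.1072]
tool_rot: [-1.431, 1.048, 1.431]
contact_force: [-0.9, -0.7, 2.5]
finger_gap: 0.0238
```

>>> arm_command(motion=[[-1,0.5,0,0,0],[-1,0.5,0,0,0],[-1,0,0,0,0],[-1,0,0,0,0],[-1,0,0,0,0]])

```text
clock: 11.3
eef_pos: [0.5058, 0.2655, 0.1061]
tool_rot: [-1.431, 1.048, 1.431]
contact_force: [-1.7, -0.5, 2.9]
finger_gap: 0.0239
```

Run:
```python
from h import *
F=[]
for _ in range(4): cams.read_camera("top"); F.append(sensors.observe()["contact_force"])
print(np.mean(F,0),sensors.observe()["eef_pos"])
```

```text
[-0.98061293  0.22903617  3.43273871] [0.50577534 0.26555957 0.10612194]
```

About 4.9 N net on the button, so it is fully down. Retreating and moving to the far side of the holder.

>>> arm_command(motion=[[-1,-10,0,0,0],[-1,-25,0,0,0],[-1,-30,0,0,0],[-1,-30,0,0,0],[-1,0,5,-20,0],[-1,0,9,-40,0],[-1,0,9,-40,0],[-1,0,9,-40,0],[-1,0,9,-40,0],[-1,0,9,-40,0],[-1,0,9,-40,0],[-1,0,9,-40,0],[-1,0,9,-40,0],[-1,0,9,-40,0],[-1,0,9,-40,0],[-1,0,9,-40,0],[-1,0,9,-40,0],[-1,0,9,-40,0],[-1,0,4,-19,0],[-1,0,0,0,0]])

```text
clock: 13.5
eef_pos: [0.5534, -0.3084, 0.2007]
tool_rot: [-1.429, 1.051, 1.429]
contact_force: [-0.3, -1.0, -2.1]
finger_gap: 0.0238
```

>>> arm_command(motion=[[-1,0,0,0,0.1436],[-1,0,0,0,0.1436],[-1,0,0,0,0.1436],[-1,0,0,0,0.1436],[-1,0,0,0,0.1436],[-1,0,0,0,0.1436],[-1,0,0,0,0.1436],[-1,0,0,0,0.1436],[-1,0,0,0,0.1436],[-1,0,0,0,0.1436],[-1,0,0,0,0],[-1,0,0,0,0]])

```text
clock: 14.7
eef_pos: [0.554, -0.3045, 0.201]
tool_rot: [-0.349, 1.543, 0.35]
contact_force: [-0.9, -0.9, -1.6]
finger_gap: 0.024
```

Run:
```python
from h import *
s=sensors.observe();M=R.from_rotvec(s["tool_rot"]).as_matrix();print(s["eef_pos"],s["q"].round(3),s["finger_gap"])
d=np.array([.5289,-.2517,0.06])-s["eef_pos"];print("holder in tool",(M.T@d).round(4)); print("az z",np.degrees(np.arctan2(M[1,2],M[0,2])))
```

```text
[ 0.55397195 -0.3045406   0.20097559] [-0.627  0.259  1.537  0.     1.346 -1.073] 0.023969636038319087
holder in tool [0.141  0.0584 0.0002]
az z 25.532080781277955
```

>>> arm_command(motion=[[-1,15,0,0,0],[-1,25,0,0,0],[-1,25,0,0,0],[-1,20,0,0,0],[-1,7,0,0,0],[-1,0,0,0,0],[-1,0,6,0,0],[-1,0,6,0,0],[-1,0,3,0,0],[-1,0,3,0,0],[-1,0,3,0,0],[-1,0,0,0,0]])

```text
clock: 15.9
eef_pos: [0.5467, -0.2888, 0.1109]
tool_rot: [-0.351, 1.539, 0.34]
contact_force: [3.5, -5.8, -3.9]
finger_gap: 0.0236
```

>>> arm_command(motion=[[-1,0,3,0,0],[-1,0,3,0,0],[-1,0,3,0,0],[-1,0,3,0,0],[-1,0,0,0,0]])

```text
clock: 16.4
eef_pos: [0.5417, -0.2783, 0.1111]
tool_rot: [-0.352, 1.539, 0.34]
contact_force: [3.4, -7.4, -2.9]
finger_gap: 0.0236
```

```bash
cat >> h.py <<'E'
def tilt():
    """slope of the grip's +y face and its offset at the grasp point, tool axes, from wrist depth"""
    im,d,K,D,T=shot("wrist"); C=np.array(cams.get_calibration("wrist")["tool_from_camera"])
    px=[(u,v) for u in range(255,306,3) for v in range(150,296,2)]
    px=[p for p in px if d[p[1],p[0]]>0]
    P=bydepth(px,d,K,D,C)
    hsv=cv2.cvtColor(im,cv2.COLOR_RGB2HSV); q=np.array(px); h=hsv[q[:,1],q[:,0]]
    P=P[(h[:,0]>5)&(h[:,0]<20)&(h[:,1]>180)&(abs(P[:,2])<.011)&(P[:,0]<.03)&(P[:,0]>-.06)&(P[:,1]<.04)]
    for _ in range(6):
        c=P.mean(0);n=np.linalg.svd(P-c)[2][2];n*=np.sign(n[1]);P=P[abs((P-c)@n)<max(.001,1.5*np.std((P-c)@n))]
    y=c[1]-(n[0]*(-.011-c[0])+n[2]*(0-c[2]))/n[1]
    print("pts",len(P),"n",n.round(3),"tilt deg",np.degrees(np.arctan2(n[0],n[1])).round(2),"face y at grasp mm",(y*1e3).round(1),"x range",P[:,0].min().round(3),P[:,0].max().round(3))
    return im
E
python3 - <<'E'
from h import *
tilt();s=sensors.observe();print(s["eef_pos"],s["contact_force"],s["finger_gap"])
E
```

```text
pts 335 n [0.165 0.986 0.   ] tilt deg 9.5 face y at grasp mm 8.5 x range -0.037 0.02
[ 0.54174393 -0.2783097   0.11114696] [ 3.04709605 -7.27760611 -2.48178204] 0.023646447379415524
```

The pivot works: about 8 N of side push, 9.5° so far, in the right direction. Continuing.

>>> arm_command(motion=[[-1,0,3,0,0],[-1,0,3,0,0],[-1,0,3,0,0],[-1,0,1,0,0],[-1,0,0,0,0]])

```text
clock: 16.95
eef_pos: [0.5375, -0.2695, 0.1113]
tool_rot: [-0.352, 1.539, 0.34]
contact_force: [3.1, -7.9, -2.4]
finger_gap: 0.0241
```

Run:
```python
from h import *
tilt();s=sensors.observe();print(s["eef_pos"],s["contact_force"],s["finger_gap"])
```

```text
pts 219 n [ 0.267  0.964 -0.004] tilt deg 15.49 face y at grasp mm 6.0 x range -0.037 0.018
[ 0.53755154 -0.26947722  0.1112985 ] [ 3.13580309 -7.74005184 -2.89490993] 0.02387918093924181
```

>>> arm_command(motion=[[-1,0,2,0,0],[-1,0,2,0,0],[-1,0,0,0,0],[-1,0,-5,0,0],[-1,0,-10,0,0],[-1,0,-10,0,0],[-1,0,0,0,0]])

```text
clock: 17.7
eef_pos: [0.5452, -0.2869, 0.1092]
tool_rot: [-0.346, 1.543, 0.345]
contact_force: [0.4, 0.1, -1.5]
finger_gap: 0.0238
```

Run:
```python
from h import *
im=tilt();s=sensors.observe();print(s["eef_pos"],s["contact_force"],s["finger_gap"])
b=shot("scene")
B=cv2.resize(b[0][130:310,40:240],None,fx=2,fy=2,interpolation=cv2.INTER_CUBIC);A=cv2.resize(im[130:310,180:380],None,fx=2,fy=2)
cv2.imwrite("pics/c5.png",cv2.cvtColor(np.hstack([A,B]),cv2.COLOR_RGB2BGR))
```

```text
pts 217 n [ 0.304  0.953 -0.003] tilt deg 17.73 face y at grasp mm 5.0 x range -0.037 0.018
[ 0.54480426 -0.28616798  0.10887751] [-0.70521755 -0.01993099 -1.41757256] 0.02353690689019592
```

View pics/c5.png

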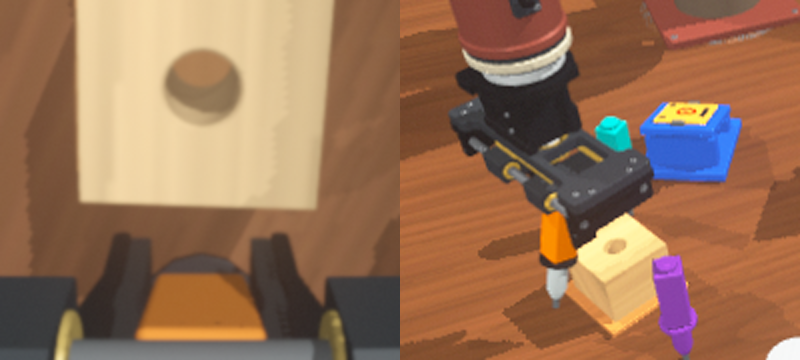

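The probe is now tilted 17.7° in the jaws, and the scene view shows the tip at about pixel (118.5,282.5). I'll locate the tip in tool axes by intersecting that ray with the jaw mid-plane.

Run:
```python
from h import *
b=shot("scene");s=sensors.observe();M=R.from_rotvec(s["tool_rot"]).as_matrix();p=s["eef_pos"]
K,D=b[2],b[3];W=np.linalg.inv(b[4])
def proj(t): 
    w=p+M@np.array(t); c=W[:3,:3]@w+W[:3,3]; return cv2.projectPoints(c.reshape(1,3),np.zeros(3),np.zeros(3),K,D)[0].ravel()
print("pred tip",proj((.0743,-.0348,.0005)))
o=b[0][255:300,95:140]
hi=cv2.resize(o,None,fx=13,fy=13,interpolation=cv2.INTER_CUBIC)
a=np.radians(17.73);tip=np.array([.0743,-.0348,.0005]);ax=np.array([-np.cos(a),np.sin(a),0])
for q in [tip,tip+ax*.012,tip+ax*.052]:
    u=proj(q); c=((u-[95,255]+.5)*13-.5).astype(int); cv2.circle(hi,tuple(int(v) for v in c),4,(0,255,0),1)
cv2.imwrite("pics/c6.png",cv2.cvtColor(hi,cv2.COLOR_RGB2BGR))
r,o=rays([(118.5,282.5)],K,D,b[4]); n=M[:,2]; q=p+.0005*n
print("tip tool from ray",(M.T@(o+r[0]*(((q-o)@n)/(r[0]@n))-p)).round(4))
np.savez("w6.npz",p=p,M=M)
```

```text
pred tip [118.82228    282.79465866]
tip tool from ray [ 0.0732 -0.0352  0.0005]
```

View pics/c6.png

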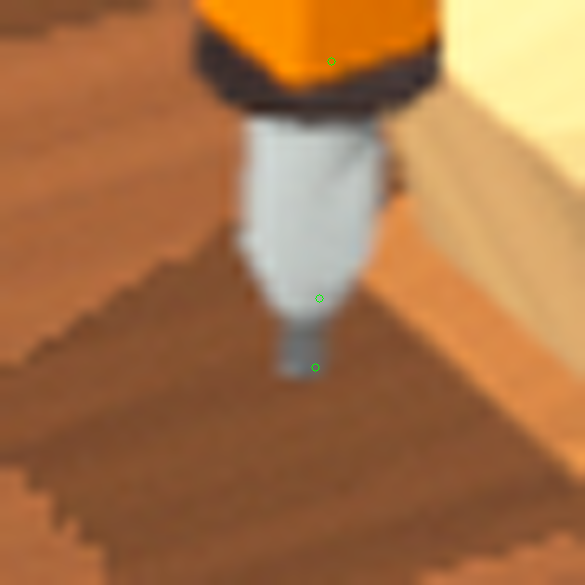

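The tip end is at (302,374) in the crop against the predicted (315,367), so about 1 px (2 mm) off, which is within the calibration error. I'll move over the plate and compare tip and ring directly there.

>>> arm_command(motion=[[-1,-20,0,0,0],[-1,-35,0,0,0],[-1,-35,0,0,0],[-1,0,20,2,0],[-1,0,41,5,0],[-1,0,41,5,0],[-1,0,41,5,0],[-1,0,41,5,0],[-1,0,41,5,0],[-1,0,41,5,0],[-1,0,41,5,0],[-1,0,20,2,0],[-1,0,0,0,0]])

```text
clock: 19.15
eef_pos: [0.4391, 0.0293, 0.1989]
tool_rot: [-0.348, 1.543, 0.35]
contact_force: [0.3, -0.6, -1.2]
finger_gap: 0.0238
```

>>> arm_command(motion=[[-1,0,0,0,-0.1307],[-1,0,0,0,-0.1307],[-1,0,0,0,-0.1307],[-1,0,0,0,-0.1307],[-1,0,0,0,-0.1307],[-1,0,0,0,-0.1307],[-1,0,0,0,-0.1307],[-1,15,0,0,0],[-1,20,0,0,0],[-1,9,0,0,0],[-1,0,0,0,0],[-1,0,0,0,0]])

```text
clock: 20.35
eef_pos: [0.4406, 0.0265, 0.1554]
tool_rot: [-1.049, 1.303, 1.049]
contact_force: [-0.5, 0.5, -1.3]
finger_gap: 0.0237
```

```bash
cat > chk.py <<'E'
from h import *
import sys
tilt()
b=shot("scene");s=sensors.observe();M=R.from_rotvec(s["tool_rot"]).as_matrix();p=s["eef_pos"]
print("eef",p,"F",s["contact_force"],"gap",s["finger_gap"],"az z",np.degrees(np.arctan2(M[1,2],M[0,2])),"toolx",M[:,0].round(3))
K,D=b[2],b[3];W=np.linalg.inv(b[4])
def pw(w): c=W[:3,:3]@w+W[:3,3]; return cv2.projectPoints(c.reshape(1,3),np.zeros(3),np.zeros(3),K,D)[0].ravel()
ring=np.array([.4833,.0172,.058]); tip=p+M@np.array([.0737,-.0350,.0005])
nrm=np.array([-.302,.066,.951]);e1=np.array([.929,-.203,.309]);e2=np.array([.213,.977,0])
d=tip-ring;print("tip-ring: along slope up, across, normal mm",(d@e1*1e3).round(1),(d@e2*1e3).round(1),(d@nrm*1e3).round(1))
print("proj ring",pw(ring).round(1),"tip",pw(tip).round(1))
x0,y0=235,165;hi=cv2.resize(b[0][y0:y0+60,x0:x0+70],None,fx=10,fy=10,interpolation=cv2.INTER_CUBIC)
for w,c in((ring,(0,0,255)),(tip,(0,255,0))):
    u=((pw(w)-[x0,y0]+.5)*10-.5).astype(int);cv2.circle(hi,(int(u[0]),int(u[1])),4,c,1)
cv2.imwrite(f"pics/{sys.argv[1]}.png",cv2.cvtColor(hi,cv2.COLOR_RGB2BGR))
E
python3 chk.py k1
```

```text
pts 126 n [0.301 0.954 0.001] tilt deg 17.52 face y at grasp mm 4.1 x range -0.037 0.012
eef [0.44110732 0.026552   0.15606249] F [ 0.65332604 -0.20475035 -2.51366016] gap 0.023951937201605433 az z 77.67792550537484 toolx [ 0.002 -0.    -1.   ]
tip-ring: along slope up, across, normal mm -0.2 0.6 25.7
proj ring [266.9 204.2] tip [266.3 193. ]
```

View pics/k1.png

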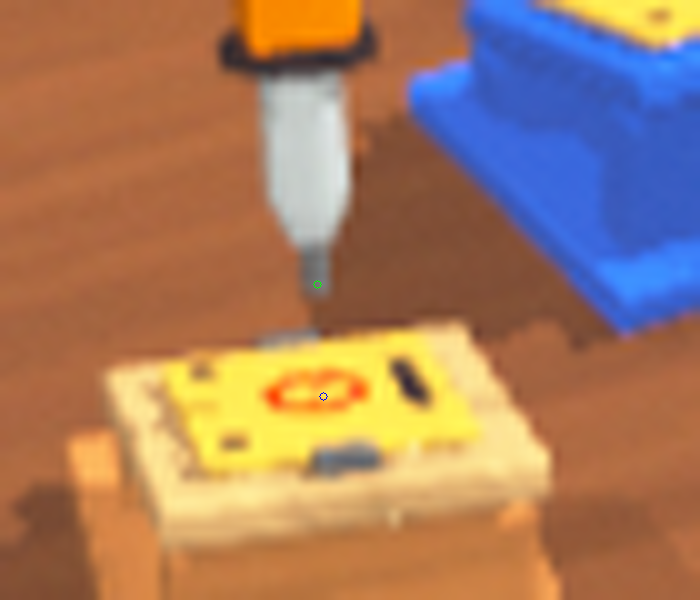

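The tip (317,292) is above the ring (317,391), and it sits about 3 mm lower and about 1 mm further across than modelled. I'll approach along the plate normal with that correction and look for contact by force.

>>> arm_command(motion=[[-1,5,-1.6,-0.4,0],[-1,5,-1.6,-0.4,0],[-1,4,-1.3,-0.4,0],[-1,2,-0.7,0,0],[-1,1,-0.3,0,0],[-1,0,0,0,0],[-1,0,0,0,0]])

```text
clock: 21.15
eef_pos: [0.4455, 0.0245, 0.1381]
tool_rot: [-1.05, 1.303, 1.049]
contact_force: [-0.0, -0.8, -2.2]
finger_gap: 0.0238
```

```bash
cat > f.py <<'E'
from h import *
F=[];P=[]
for _ in range(5): cams.read_camera("top"); s=sensors.observe(); F.append(s["contact_force"]);P.append(s["eef_pos"])
print("F",np.mean(F,0).round(2),"sd",np.std(F,0).round(2),"eef",np.mean(P,0).round(4),"t",s["clock"])
E
python3 f.py; python3 chk.py k2
```

```text
F [-0.32 -0.16 -1.34] sd [0.19 0.3  0.2 ] eef [0.4456 0.0244 0.1382] t 21.4
pts 116 n [ 0.3    0.954 -0.006] tilt deg 17.49 face y at grasp mm 4.1 x range -0.037 0.012
eef [0.4455079  0.02442004 0.1381284 ] F [ 0.48242877  0.54515581 -2.26085839] gap 0.023763824448747653 az z 77.68837066742502 toolx [ 0. -0. -1.]
tip-ring: along slope up, across, normal mm -1.3 -0.5 7.2
proj ring [266.9 204.2] tip [266.3 200.9]
```

Run:
```python
from h import *
b=shot("scene");h=cv2.cvtColor(b[0],cv2.COLOR_RGB2HSV)
for v in range(186,212): print(v,' '.join(f"{h[v,u,0]:3d}/{h[v,u,1]:3d}" for u in range(259,275)))
```

```text
186  11/158  10/148  12/ 62  66/  6  66/  6  80/  8  78/  6  75/  5  83/  5  60/  2  16/ 30  11/151  10/147  10/149  10/147  10/146
187  12/162  11/149  11/ 62  78/  6  75/  7  75/ 10  73/  9  80/  7  72/  6  80/  3  23/ 10  10/147  10/146  10/151  10/151  10/147
188  11/160  11/148   9/ 77  83/  5  70/  8  81/  9  72/  6  75/  7  70/  7  83/  5  66/  6  10/151  10/147  10/148  10/153  10/146
189  11/158  10/152  10/ 87  72/  7  66/  6  75/  7  80/  7  72/  6  72/  6  72/  6  60/  4  10/145  10/147  10/148   9/144  10/150
190  11/160  11/151   9/ 86  72/  7  72/  6  68/  5  80/  7  80/  7  80/  7  75/  5  53/  5  11/123  10/146  10/151  10/146  11/151
191  11/161  11/157   9/101  75/  3  60/  6  72/  6  73/  9  77/  9  84/  6  83/  5  50/  4  12/110  11/151  10/146  10/150  11/150
192  11/162  11/158   9/107  72/  7  66/  6  75/  7  72/  6  75/  7  75/  9  81/  8  60/  4  10/132  10/148  11/149  10/152  11/153
193  11/157  11/156  10/127  15/ 33  60/  5  78/  6  73/  9  73/  9  75/ 10  80/  7  16/ 18  10/153  10/151  10/151  11/153  10/153
194  11/156  11/159  11/154  11/ 93  66/  7 
[... 1631 characters left out ...]
  27/169  27/166  27/170  27/169  27/170
207  27/170  27/167  27/171  27/170  27/168  27/168  27/168  27/170  27/168  27/168  27/172  27/167  27/163  27/168  27/167  27/168
208  21/172  27/170  27/168  27/171  27/169  27/165  27/168  27/165  27/167  27/169  25/155  24/147  24/146  26/157  28/170  28/167
209  19/168  27/168  27/169  27/167  27/173  27/169  27/167  22/154  19/125  19/122  18/102  18/ 79  19/ 76  19/117  25/174  25/175
210  26/171  28/169  27/170  26/177  25/176  25/175  24/170  19/106 105/  4   0/  0   8/  9 170/  6   0/  0  17/ 41  18/146  20/140
211  25/174  25/175  25/176  21/179  20/171  19/169  19/161  16/ 82  15/  4  15/  9   0/  9  12/ 11  20/ 14  15/ 57  16/109  18/121
```

By numbers from the scene image, the tip centre is at about (266.1,201.0) and the ring centre at about (266.5,203.8). That leaves 5–6.5 mm to go along the normal, about 1 mm short up-slope, and across it is aligned. Correcting and closing in.

>>> arm_command(motion=[[-1,0.7,-1.3,0,0],[-1,0.95,-0.31,0,0],[-1,0.95,-0.31,0,0],[-1,0.95,-0.31,0,0],[-1,0.95,-0.31,0,0],[-1,0,0,0,0],[-1,0,0,0,0]])

```text
clock: 22.25
eef_pos: [0.4479, 0.0239, 0.1335]
tool_rot: [-1.049, 1.303, 1.049]
contact_force: [0.6, -0.1, -1.4]
finger_gap: 0.0239
```

```bash
python3 f.py
```

```text
F [-0.14  0.33 -1.39] sd [0.32 0.63 0.34] eef [0.448  0.0239 0.1336] t 22.5
```

>>> arm_command(motion=[[-1,0.95,-0.31,0,0],[-1,0.95,-0.31,0,0],[-1,0,0,0,0],[-1,0,0,0,0]])

```text
clock: 22.9
eef_pos: [0.4487, 0.0238, 0.1318]
tool_rot: [-1.05, 1.303, 1.049]
contact_force: [-0.3, 0.2, -0.0]
finger_gap: 0.0239
```

```bash
python3 f.py
```

```text
F [-0.51  0.12  0.9 ] sd [0.31 0.31 0.26] eef [0.4487 0.0238 0.1318] t 23.15
```

Contact: about 2.3 N, spring in roughly 1.5 mm. Pushing 2.5 mm more along the axis to reach half-way.

>>> arm_command(motion=[[-1,0.95,-0.31,0,0],[-1,0.95,-0.31,0,0],[-1,0.48,-0.15,0,0],[-1,0,0,0,0],[-1,0,0,0,0],[-1,0,0,0,0],[-1,0,0,0,0]])

```text
clock: 23.85
eef_pos: [0.4494, 0.0236, 0.1294]
tool_rot: [-1.05, 1.303, 1.049]
contact_force: [0.2, 0.4, 1.6]
finger_gap: 0.0242
```

```bash
python3 f.py; python3 chk.py k3
python3 - <<'E'
from h import *
b=shot("scene");h=cv2.cvtColor(b[0],cv2.COLOR_RGB2HSV)
for v in range(194,210): print(v,' '.join(f"{h[v,u,0]:3d}/{h[v,u,1]:3d}" for u in range(259,275)))
E
```

```text
F [-0.3   0.35  2.26] sd [0.48 0.23 0.6 ] eef [0.4494 0.0236 0.1293] t 24.1
pts 101 n [ 0.3    0.954 -0.001] tilt deg 17.48 face y at grasp mm 4.1 x range -0.038 0.012
eef [0.44937881 0.02359282 0.1292997 ] F [-0.47815918  0.2122093   2.63545655] gap 0.02353707244536828 az z 77.68714570833028 toolx [ 0. -0. -1.]
tip-ring: along slope up, across, normal mm -0.3 -0.5 -2.4
proj ring [266.9 204.2] tip [266.8 205.2]
194  10/155  11/160  10/128  17/ 30  64/  9  65/  7  72/  6  80/  7  77/ 11  83/  5  48/  6  10/ 66  10/153  10/149  11/155  10/150
195  11/160  11/160  11/139  12/ 50  70/  8  65/  7  75/  7  70/  7  75/  9  90/  6  60/  4  12/ 65   9/148  10/147   9/145  11/150
196  11/158  11/163  11/144  11/ 63  70/  8  78/  6  70/  7  66/  6  78/  6  83/  5  48/  6  10/ 81  10/150   9/147   9/144  10/147
197  11/165  11/159  11/147  12/ 63  66/  6  75/  8  65/  7  77/  9  80/  7  75/  7  42/  6  10/104  11/152  10/147  10/151  10/148
198  11/157  11/138  10/107  11/ 49  68/  6  70/  4  75/  5  73/  9  75/  7  66/  6  16/ 30  17/163  17/173  18/165  20/178  23/178
199  11/156  11/121  16/ 
[... 726 characters left out ...]
   7/212  13/225  25/175  24/176  23/173
205  20/180  19/184  15/191   8/227   9/212  11/221  10/218   4/198   8/200  10/211  14/204  23/181  24/182  26/172  26/170  26/171
206  25/173  25/175  25/175  23/184  23/185  22/187  22/190  22/195  22/190  23/185  25/178  27/167  27/171  27/171  27/170  27/167
207  27/168  27/168  27/172  27/170  27/169  27/168  27/170  27/169  27/170  27/170  27/169  27/168  27/168  27/171  27/168  27/168
208  22/174  27/171  27/170  27/171  27/171  27/167  27/170  27/168  27/170  27/167  25/155  24/146  24/147  26/159  28/168  28/167
209  19/163  27/169  27/168  27/170  27/169  27/168  27/165  22/153  19/126  19/121  18/103  18/ 78  18/ 78  19/115  25/173  25/175
```

The tip's foot (about 266.4,203.8) falls on the ring's centre (266.5,203.8). Normal force is about 3.8 N, tilt 17.5°, and it is steady. Handing in.

```bash
python3 f.py; python3 -c "
from rig import workorder
print(workorder.finish_job())"
```

```text
F [-0.29  0.12  2.48] sd [0.44 0.35 0.17] eef [0.4494 0.0236 0.1293] t 24.5
the job is handed in; nothing more can be done
None
```

I did all the steps and handed the job in at 24.5 s, with the probe still held on the ring. The hand-in gives no verdict, so the checks below are my own.

- **Zero button:** I gripped the orange probe, lifted it out of the holder and pressed the button upright with about 4.9 N. It bottoms out at 2.5 N, so it should have been fully down. I then lifted the probe clear, and nothing is touching the button now.
- **Tilting the probe:** the arm can only turn about the vertical. I therefore pivoted the probe about 17.5° in the jaws by pushing its barrel against the side of the holder, with about 8 N.
- **On the ring:** I came down along the plate's normal.
  - **Force:** about 3.8–4.0 N, which puts the sprung tip roughly 4.5–5 mm in, slightly past half-way.
  - **Angle:** 17.5° against the nominal 18°, with the turn about the vertical matched to the plate.
  - **Position:** the tip is within about 1 mm of the ring's centre across the slope, and about 0–2 mm along it.

**Checks that disagreed:** the scene camera put the tip about 2 mm lower than my first estimate. The force contact agreed with the camera. The position along the slope is the least certain, because the scene camera barely shows movement in that direction. I had used all 12 pictures by then, so the final position check used pixel values instead of a picture.

I didn't measure the spool, tin and hammer again at the end; no move went near them.

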